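# Tighten the swivel's lock ring with the pin spanner

### The arm

A 7-joint arm with a two-finger parallel gripper is mounted at the origin on a cart in front of the work surface, level with it; the furniture and walls round the work are solid. World frame = base frame: x ahead of the robot, y to its left, z up, the work surface at z = 0. Lengths are in m, angles in rad, forces in N, time in s.
With the tool pointing down it reaches from about 0.425 to 0.925 m from the base axis. Payload 6.8 kg.
Tool frame: the origin (TCP) lies at the very end of the fingers, on their centre line; the grasp point (between the pads) lies 19 mm behind it (ctrl.pinch_z is the distance from the TCP to the grasp point, in m); z points along the fingers, y is the line along which they close (so a half turn about z gives the same grasp; the last joint's range is limited). The gripper opens to 85 mm and grips with 20 to 120 N. Pads are 22 mm wide; open, the fingers measure 114 mm over their backs; the gripper's body (76 mm by 85 mm) begins 54 mm behind the grasp point. The pads swing forward as they close: fully open they stand 13 mm farther back than shut.
Start: joints at [-1.219, 0.477, 0.022, 1.555, -0.011, 1.109, -0.083], TCP at [0.3, 0.605, 0.202] pointing down, gripper open.
Joint ranges: [-2.96, 2.96], [-0.34, 2.1], [-1.41, 1.46], [0.24, 2.44], [-1.37, 4.51], [0.17, 1.92], [-2.96, 2.96]. Speed limits (rad/s): [2.39, 2.39, 3.14, 3.14, 3.14, 3.14, 3.14].

### API

Orientations are given as a 3x3 rotation matrix whose columns are the frame's x, y, z axes.
In Python, from rig import ctrl, vision gives the robot as it stands. Calls block until the motion is done:
- ctrl.move_pose(position, orientation): joint-space move of the TCP to a pose.
- ctrl.servo_line(position, max_speed=0.15, frame=None): straight line of the TCP; frame=None keeps the orientation; max_speed is the mean speed in m/s.
- ctrl.set_joints(angles): joint-space move.
- ctrl.move_gripper(opening, strength=None): finger opening in m; strength is the grip in N (None keeps the last); returns when the fingers have stopped.
- ctrl.hold(seconds).
- ctrl.solve_ik(position, orientation): joint angles nearest the present ones, or None.
- ctrl.observe(): the state.
- vision.capture(name): name is "scene" or "top"; returns a dict with "img" (384x512x3 uint8, red, green, blue), "depth" (384x512 float32, m along the optical axis (not along the pixel's ray), 0 where there is no reading), "mtx" (3x3 intrinsics, pixels), "eye" and "rotation" of the camera in the world. Camera axes: x right, y down, z forward; pixel columns grow to the right and rows downward; lengths in m; the calibration is good to about 2 mm. A picture is of the moment at which its call begins.
A pose or a line that the arm cannot do raises ctrl.Unreachable and nothing moves.
- ctrl.hand_in(): hands the job in; it is judged then, once.
The state is a dict: "time": time; "joint_positions": joint angles; "joint_velocities": joint speeds; "effort": joint torques, N m; "tcp_pos": TCP position; "tcp_rot": TCP orientation; "ft_force": force on the tool from outside, world axes, zero at the start; "ft_torque": the same for the moment, N m; "finger_gap": finger opening in m; "gripper_force": force on a finger pad.
Only numpy, scipy, OpenCV 4.12 (cv2) and the standard library are available. Lean on these libraries where they do the work, as an engineer would, in place of code of your own. Each camera call takes 0.05 s, during which the arm holds its last target. There are 200 camera calls.

### The job

Tighten the lock ring on the round swivel base: take the wide pin spanner with the blue handle from its rest, push both its prongs fully into the ring's two holes, and only then turn the ring clockwise (seen from above) until its red mark points at the yellow line on the base. Leave the spanner standing in the ring, and leave the narrow yellow spanner in its rest.

Things in the scene. Friction and masses are not known exactly. Their poses are not given: they have to be found in the camera images.
- wide_key_grip (a point): Centre of the blue grip (40 mm along x, 16 along y: pinch here, 50 tall) of the loose upright wide pin spanner, 0.15 kg. Below it a steel crossbar, 76 x 20 x 10 mm, underside 35 mm below this point; below that two round prongs, 8 mm thick, 20 mm long, at x = +-30 mm, tips 55 mm below this point. z up; a half turn about z makes no difference. It hangs in a slot of the rest; a 25 mm lift frees it.
- narrow_key_grip (a point): Centre of the yellow grip of the narrow pin spanner: the same tool, but prongs 36 mm apart, which do not fit. It stays in its slot of the fixed grey rest (210 x 56 mm, 24 mm high), whose two slots lie end to end, 100 mm between the spanners' centres, either one first. Both crossbars lie on the top of the rest, along it.
- ring_top (a point): Centre of the top face of the aluminium lock ring (112 mm across, 24 mm thick) on a fixed dark round base (148 mm across); the face is 54.5 mm above the bench. Two 20 mm holes go through it at x = +-30 mm of this frame, which turns with the ring; z up; red mark on the rim at -y. With the prongs fully in, the crossbar lies on this face and the grip's centre is 35 mm above this point.
- lock_ring (a joint): Turn of the lock ring, rad, growing clockwise seen from above. It starts at 0.2 to 0.6; the red mark meets the base's yellow line at 1.30; a stop is at 1.5. It turns stiffly (0.15 N m) and stays where left. The prongs have 6 mm of play all round in the holes, so the spanner turns up to 0.2 rad before the ring follows.
Mind the look-alikes: they are no part of the job. Of the things that look like the part that bears wide_key_grip, the larger one is meant.

How it is judged:
By the outcome, as a careful person would: the job done as asked, in the order asked, and still so for the second after the job is handed in, with the robot touching nothing.
It also fails if it takes over 38 s, if anything falls off the work surface, if the arm or the gripper's body presses on something with over 40 N, if the wrist force passes 120 N, or if a joint passes its speed limit or range.

## Working session

There is one attempt and no reset: what is moved stays moved. The work goes in short steps, each a Python script; the robot and the scene stay as the last script left them, time stands still between calls to the robot, and variables do not carry over. Pictures are saved under pics/ and viewed, at most 13 in all, crops included, and the job is handed in when it is done.

```bash
mkdir -p pics; ls
python3 - <<'E'
from rig import ctrl, vision
import cv2, numpy as np
for n in ("top","scene"):
    c=vision.capture(n); np.savez(f"pics/{n}0.npz",**c)
    cv2.imwrite(f"pics/{n}0.png",cv2.resize(c["img"][:,:,::-1],(768,576)))
    print(n,c["mtx"].tolist(),c["eye"],c["rotation"])
E
```

```text
pics
top [[357.4904352262341, 0.0, 251.82177960979263], [0.0, 357.4904352262341, 186.91678995473464], [0.0, 0.0, 1.0]] [0.40094393 0.16717369 0.90592564] [[-0.02618309 -0.98676355  0.16003792]
 [-0.9995867   0.02394276 -0.01591137]
 [ 0.01186901 -0.16038839 -0.98698262]]
scene [[500.0423826436176, 0.0, 258.1593867513273], [0.0, 500.0423826436176, 195.01576657641883], [0.0, 0.0, 1.0]] [ 0.03645584 -0.34646229  0.53880845] [[ 0.70126665 -0.38846208  0.59776442]
 [-0.71278334 -0.39716979  0.57809694]
 [ 0.01284523 -0.83147662 -0.55541123]]
```

View pics/top0.png

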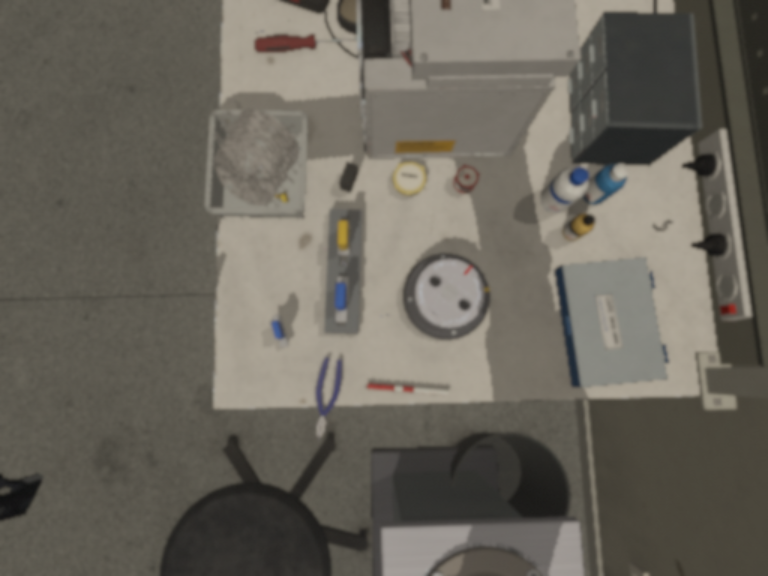

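View pics/scene0.png

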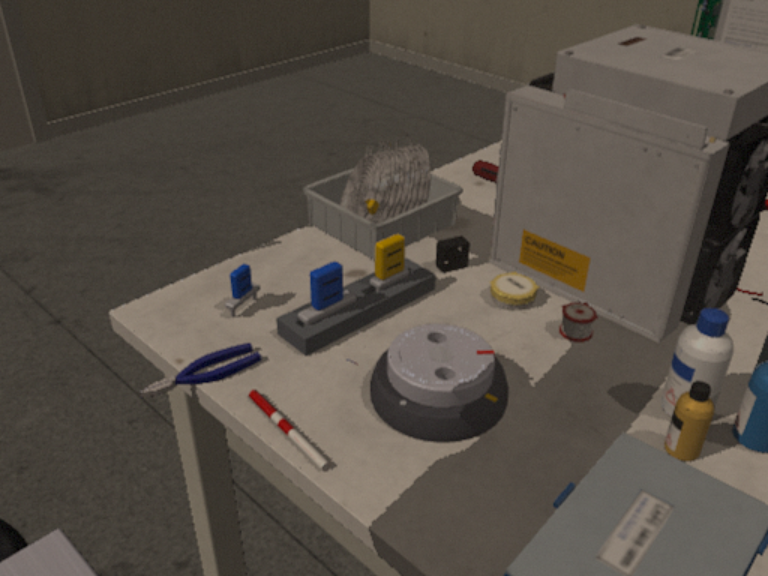

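The blue candidates are the spanner in the rest (top view 341,295; scene 326,285), the small blue one standing loose (top 279,329; scene 241,282) and the pliers (top 330,385). The one in the rest fits: it is the larger blue grip and shares the rest with the yellow spanner (top 343,235). The ring is at top (447,293), with holes at (436,282) and (465,304), the red mark at (468,269) and the yellow line at (487,290). I'll confirm in a crop while measuring.

```bash
cat > h.py <<'E'
import cv2, numpy as np
def cast(c,uv,z):
    uv=np.atleast_2d(np.asarray(uv,float)); d=np.c_[uv,np.ones(len(uv))]@np.linalg.inv(c["mtx"]).T@np.asarray(c["rotation"]).T
    e=np.asarray(c["eye"]); return e+d*((z-e[2])/d[:,2])[:,None]
def blobs(m,roi,amin=4):
    x0,y0,x1,y1=roi; k=np.zeros(m.shape,np.uint8); k[y0:y1,x0:x1]=m[y0:y1,x0:x1]
    n,l,s,ce=cv2.connectedComponentsWithStats(k)
    return [(s[i,4],ce[i],np.argwhere(l==i)[:,::-1]) for i in np.argsort(-s[:,4]) if i and s[i,4]>=amin]
def hsv(c): return cv2.cvtColor(c["img"],cv2.COLOR_RGB2HSV)
def cloud(c):
    v,u=np.mgrid[:384,:512]; d=c["depth"]
    p=np.stack([u,v,np.ones_like(u)],-1)@np.linalg.inv(c["mtx"]).T*d[...,None]
    return p@np.asarray(c["rotation"]).T+c["eye"]
E
python3 - <<'E'
from h import *
T=dict(np.load("pics/top0.npz")); S=dict(np.load("pics/scene0.npz"))
R={"top":(T,(170,130,250,230),(265,165,330,230)),"scene":(S,(140,140,290,240),(240,205,345,295))}
for n,(c,r1,r2) in R.items():
    h=hsv(c); P=cloud(c)
    for nm,lo,hi,r in (("blue",(100,120,50),(125,255,255),r1),("yel",(18,130,70),(32,255,255),r1),("red",(0,130,90),(6,255,255),r2),("line",(14,110,60),(32,255,255),r2)):
        for a,ce,px in blobs(cv2.inRange(h,lo,hi),r)[:3]:
            q=P[px[:,1],px[:,0]]; print(n,nm,a,ce.round(1),"depthmed",np.median(q,0).round(4),"zmax",np.percentile(q[:,2],95).round(4), "cast.0545",cast(c,ce,.0545)[0].round(4))
    # ring top by depth
    m=((abs(P[...,2]-.0545)<.006)*255).astype(np.uint8)
    a,ce,px=blobs(m,r2)[0]; hull=cv2.convexHull(px.astype(np.int32)); w=cast(c,hull[:,0],.0545)[:,:2].astype(np.float32)
    print(n,"ring",a,cv2.minEnclosingCircle(w), cv2.fitEllipse(w))
    g=cv2.cvtColor(c["img"],cv2.COLOR_RGB2GRAY)
    cm=np.zeros_like(g); cv2.fillConvexPoly(cm,cv2.convexHull(px.astype(np.int32)),255); cm=cv2.erode(cm,np.ones((7,7)))
    for a,ce,px in blobs(((g<85)&(cm>0)).astype(np.uint8),r2)[:4]: print(n,"hole",a,ce.round(1),cast(c,ce,.0545)[0].round(4))
a=cv2.resize(T["img"][130:235,170:335,::-1],None,fx=4,fy=4,interpolation=2); b=cv2.resize(S["img"][140:300,140:350,::-1],None,fx=3,fy=3,interpolation=2)[:,:]
cv2.imwrite("pics/c1.png",a); cv2.imwrite("pics/c2.png",b)
E
```

```text
top blue 83 [226.6 197. ] depthmed [0.512  0.2123 0.0836] zmax 0.0858 cast.0545 [0.5159 0.2146 0.0545]
top blue 24 [184.4 219.1] depthmed [0.4655 0.3155 0.0574] zmax 0.0598 cast.0545 [0.4655 0.3154 0.0545]
top yel 117 [228.2 155.9] depthmed [0.6098 0.2081 0.0834] zmax 0.0853 cast.0545 [0.6172 0.2092 0.0545]
top yel 12 [188.7 131.3] depthmed [0.6743 0.3011 0.0788] zmax 0.081 cast.0545 [0.6818 0.3058 0.0545]
top line 5 [324.2 192.4] depthmed [ 0.5254 -0.025   0.0329] zmax 0.034 cast.0545 [ 0.5214 -0.0208  0.0545]
top ring 1563 ((0.5184045433998108, 0.03983684629201889), 0.05626615509390831) ((0.5183817148208618, 0.04019293189048767), (0.11061990261077881, 0.11151079833507538), 48.493656158447266)
top hole 25 [309.2 203. ] [0.4965 0.0167 0.0545]
top hole 24 [289.5 187. ] [0.5365 0.0623 0.0545]
scene blue 492 [216.9 189.7] depthmed [0.5058 0.2063 0.0648] zmax 0.0834 cast.0545 [0.5175 0.2206 0.0545]
scene blue 205 [159.7 187.2] depthmed [0.4575 0.3109 0.0443] zmax 0.057 cast.0545 [0.4504 0.2975 0.0545]
scene blue 57 [149.3 234.5] depthmed [0.3871 0.2487 0.0099] zmax 0.0114 cast.0545 [0.3583 0.1985 0.0545]
scene yel 440 [258.8 170.2] depthmed [0.6044 0.2013 0.0635] zmax 0.0831 cast.0545 [0.6186 0.2159 0.0545]
scene yel 13 [247.7 140.7] depthmed [0.6707 0.2969 0.0674] zmax 0.0705 cast.0545 [0.6872 0.3156 0.0545]
scene red 22 [323.  234.5] depthmed [0.5507 0.009  0.0542] zmax 0.0558 cast.0545 [0.551  0.0088 0.0545]
scene line 27 [327.3 264.7] depthmed [ 0.5229 -0.0245  0.0301] zmax 0.0313 cast.0545 [ 0.4998 -0.0397  0.0545]
scene ring 2536 ((0.5125839114189148, 0.034162286669015884), 0.05824819952249527) ((0.5121592283248901, 0.035018716007471085), (0.11104766279459, 0.11575710773468018), 127.88577270507812)
scene hole 67 [314.8 253. ] [ 0.5071 -0.0104  0.0545]
scene hole 48 [293.8 248.6] [0.4927 0.0183 0.0545]
scene hole 42 [288.9 224.5] [0.5323 0.0635 0.0545]
scene hole 15 [321.3 234.5] [0.549  0.0106 0.0545]
```

View pics/c1.png

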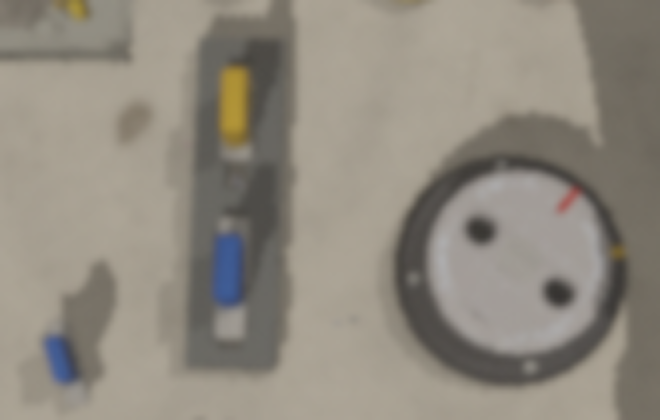

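View pics/c2.png

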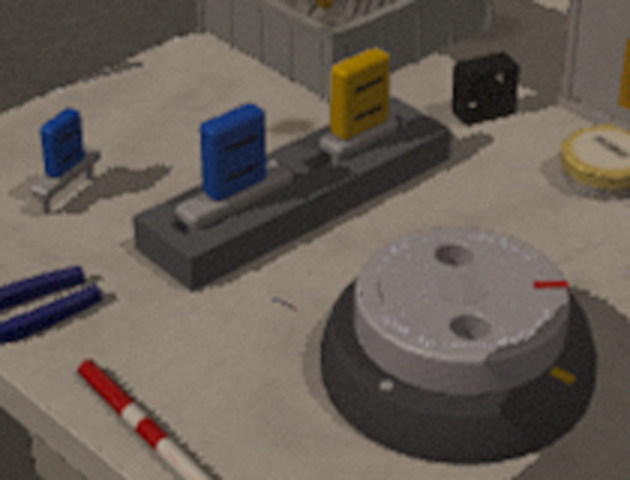

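The crop confirms it: the blue grip in the rest (crop 229,268) is the larger of the two blue spanners, and the loose one (60,358) is only about half its size. The ring's holes are at (480,229) and (558,293), the red mark at (568,200) and the yellow line at (617,252). Next I'll refine the grip centre from its top face, then grasp.

```bash
cat >> h.py <<'E'
def rot(a,flip=False):
    s,c=np.sin(a),np.cos(a); k=-1 if flip else 1
    return np.array([[-c*k,-s*k,0],[-s*k,c*k,0],[0,0,-1.]])
E
sed -i 's/return np.array.*/return np.array([[-c*k,-s*k,0],[-s*k,c*k,0],[0,0,-1.]])  # columns x=(-c,-s,0) y=(-s,c,0)/' h.py
python3 - <<'E'
from h import *
from rig import ctrl
T=dict(np.load("pics/top0.npz")); S=dict(np.load("pics/scene0.npz"))
for n,c,r in (("top",T,(205,130,250,230)),("scene",S,(190,140,290,240))):
    h=hsv(c);P=cloud(c)
    for nm,lo,hi in (("blue",(100,100,40),(125,255,255)),("yel",(18,110,60),(32,255,255))):
        px=blobs(cv2.inRange(h,lo,hi),r)[0][2]; q=P[px[:,1],px[:,0]]
        t=q[q[:,2]>.079]; w=cast(c,px[q[:,2]>.079],.084)[:,:2].astype(np.float32)
        print(n,nm,len(t),"mean",w.mean(0).round(4),"lo",w.min(0).round(4),"hi",w.max(0).round(4),"mask cast lo/hi",cast(c,px,.084).min(0).round(4),cast(c,px,.084).max(0).round(4))
    m=((abs(P[...,2]-.024)<.005)*255).astype(np.uint8)
    px=blobs(m,r)[0][2]; print(n,"rest",cv2.minAreaRect(cast(c,px,.024)[:,:2].astype(np.float32)))
o=ctrl.observe(); print(o["time"],o["tcp_rot"].round(2) if hasattr(o["tcp_rot"],"round") else o["tcp_rot"])
for a in (-2.5,48.7,-6):
  for f in (0,1):
    for p in ((.514,.212,.046),(.5165,.04,.0765),(.5165,.04,.16)):
      q=ctrl.solve_ik(p,rot(np.radians(a),f)); print(a,f,p,None if q is None else np.round(q,2))
E
```

```text
top blue 93 mean [0.513  0.2132] lo [0.4956 0.2071] hi [0.5308 0.2192] mask cast lo/hi [0.4933 0.2071 0.084 ] [0.5308 0.2192 0.084 ]
top yel 105 mean [0.6139 0.2085] lo [0.5949 0.2008] hi [0.6339 0.2155] mask cast lo/hi [0.5877 0.2008 0.084 ] [0.6339 0.2155 0.084 ]
top rest ((0.5652368068695068, 0.21162596344947815), (0.056086473166942596, 0.20987054705619812), 86.9468994140625)
scene blue 128 mean [0.5079 0.2081] lo [0.488  0.1979] hi [0.5284 0.2171] mask cast lo/hi [0.451 0.154 0.084] [0.5284 0.2182 0.084 ]
scene yel 108 mean [0.6068 0.2024] lo [0.5608 0.1713] hi [0.6279 0.2118] mask cast lo/hi [0.5402 0.1488 0.084 ] [0.6292 0.2144 0.084 ]
scene rest ((0.5599905252456665, 0.20643407106399536), (0.06156318634748459, 0.21293304860591888), 86.57935333251953)
0.1 [[-0.9   0.44 -0.  ]
 [ 0.44  0.9  -0.  ]
 [-0.   -0.   -1.  ]]
-2.5 0 (0.514, 0.212, 0.046) [-0.55  0.48  0.06  1.97 -0.04  0.69  1.06]
-2.5 0 (0.5165, 0.04, 0.0765) [-0.37  0.39  0.22  2.05 -0.12  0.71  1.45]
-2.5 0 (0.5165, 0.04, 0.16) [-0.45  0.27  0.3   1.99 -0.1   0.9   1.43]
-2.5 1 (0.514, 0.212, 0.046) [-0.95  0.55  0.
[... 337 characters left out ...]
0.04, 0.16) [-0.31  0.27  0.13  1.98 -0.04  0.9   2.27]
48.7 1 (0.514, 0.212, 0.046) [-0.85  0.52  0.45  1.99 -0.34  0.7  -0.91]
48.7 1 (0.5165, 0.04, 0.0765) [-0.65  0.44  0.56  2.07 -0.34  0.73 -0.59]
48.7 1 (0.5165, 0.04, 0.16) [-0.71  0.3   0.62  2.   -0.22  0.9  -0.69]
-6 0 (0.514, 0.212, 0.046) [-0.56  0.48  0.07  1.97 -0.05  0.69  1.01]
-6 0 (0.5165, 0.04, 0.0765) [-0.38  0.39  0.23  2.05 -0.13  0.71  1.39]
-6 0 (0.5165, 0.04, 0.16) [-0.46  0.27  0.31  1.99 -0.11  0.9   1.37]
-6 1 (0.514, 0.212, 0.046) [-0.97  0.56  0.61  2.   -0.47  0.73 -1.74]
-6 1 (0.5165, 0.04, 0.0765) [-0.75  0.47  0.71  2.07 -0.45  0.75 -1.44]
-6 1 (0.5165, 0.04, 0.16) [-0.84  0.34  0.79  2.01 -0.3   0.91 -1.56]
```

Run:
```python
from h import *
from rig import ctrl, vision
a=np.radians(-3.1); R=rot(a); g=np.array([.5115,.211])
ctrl.move_pose([*g,.13],R); print(ctrl.observe()["time"])
ctrl.move_gripper(.05)
ctrl.servo_line([*g,.046],max_speed=.08)
ctrl.move_gripper(.0,strength=70)
o=ctrl.observe(); print(o["time"],o["finger_gap"],o["gripper_force"],o["tcp_pos"],o["ft_force"])
c=vision.capture("scene"); cv2.imwrite("pics/g.png",cv2.resize(c["img"][110:260,130:330,::-1],None,fx=3,fy=3))
```

```text
1.7583
3.8167 0.013681833221381395 68.70879971422255 [0.51181126 0.21157937 0.04659458] [-0.87421643  0.35128355  5.24753448]
```

View pics/g.png

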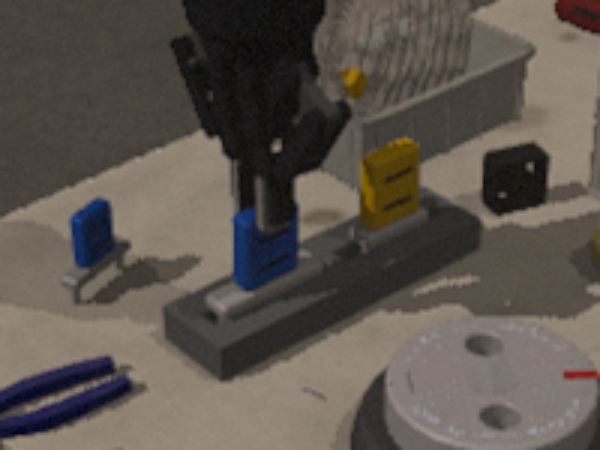

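Run:
```python
from h import *
S=dict(np.load("pics/scene0.npz"))
for d in (.008,.015):
  for z in (.046,.056,.065,.084):
    # top camera frame mean offset: scene camera reads ~2.6mm low in x,y
    p=np.array([.509,.209-d,z])-S["eye"]; q=S["mtx"]@(S["rotation"].T@p); q=q[:2]/q[2]; print(d,z,((q-[130,110])*3).round(0))
```

```text
0.008 0.046 [272. 270.]
0.008 0.056 [272. 256.]
0.008 0.065 [271. 243.]
0.008 0.084 [271. 215.]
0.015 0.046 [281. 275.]
0.015 0.056 [280. 261.]
0.015 0.065 [280. 248.]
0.015 0.084 [279. 220.]
```

Run:
```python
from h import *
from rig import ctrl, vision
c=vision.capture("scene"); cv2.imwrite("pics/g2.png",cv2.resize(c["img"][150:225,180:280,::-1],None,fx=8,fy=8,interpolation=cv2.INTER_CUBIC))
P=cloud(c)
for v in range(170,212,3): print(v,P[v,222].round(3),c["img"][v,222])
```

```text
170 [0.504 0.19  0.114] [18 20 15]
173 [0.505 0.191 0.107] [22 20 11]
176 [0.505 0.191 0.102] [24 21 22]
179 [0.503 0.19  0.097] [22 18 20]
182 [0.503 0.189 0.091] [18 19 21]
185 [0.506 0.193 0.082] [37 31 30]
188 [0.515 0.204 0.067] [21 23 32]
191 [0.515 0.204 0.06 ] [23 35 62]
194 [0.515 0.204 0.055] [25 37 64]
197 [0.514 0.204 0.048] [20 21 28]
200 [0.515 0.204 0.042] [22 32 63]
203 [ 0.036 -0.346  0.539] [70 67 65]
206 [0.513 0.203 0.031] [67 64 60]
209 [0.514 0.204 0.023] [46 43 44]
```

View pics/g2.png

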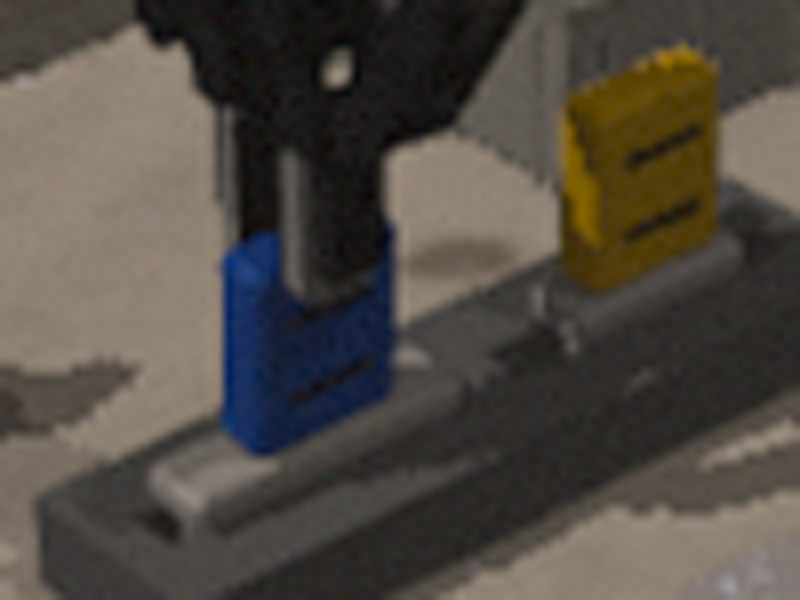

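The fingertips sit visibly higher on the grip than the TCP suggests: tip at crop (330,290), near the top of the grip. I'll regrasp 11 mm lower, which is still clear of the crossbar, then lift and check.

Run:
```python
from h import *
from rig import ctrl, vision
g=np.array([.5115,.211])
ctrl.move_gripper(.035)
ctrl.servo_line([*g,.036],max_speed=.05)
print(ctrl.observe()["ft_force"])
ctrl.move_gripper(.0,strength=80)
o=ctrl.observe(); print(o["time"],o["finger_gap"],o["gripper_force"],o["tcp_pos"],o["ft_force"])
ctrl.servo_line([*g,.120],max_speed=.1)
o=ctrl.observe(); print(o["time"],o["finger_gap"],o["gripper_force"],o["tcp_pos"],o["ft_force"])
c=vision.capture("scene"); np.savez("pics/g3.npz",**c); cv2.imwrite("pics/g3.png",cv2.resize(c["img"][100:225,150:310,::-1],None,fx=4,fy=4,interpolation=cv2.INTER_CUBIC))
```

```text
[ 0.0700114  -0.33546335 -0.25281325]
4.9167 0.014006657865744105 78.03594946861267 [0.51166969 0.21107502 0.03619391] [0.80059497 0.38409591 0.85504212]
5.9083 0.014039788732897612 77.98904299736023 [0.51097297 0.2107388  0.11935821] [-0.95506955  0.46038579 -1.66198403]
```

View pics/g3.png

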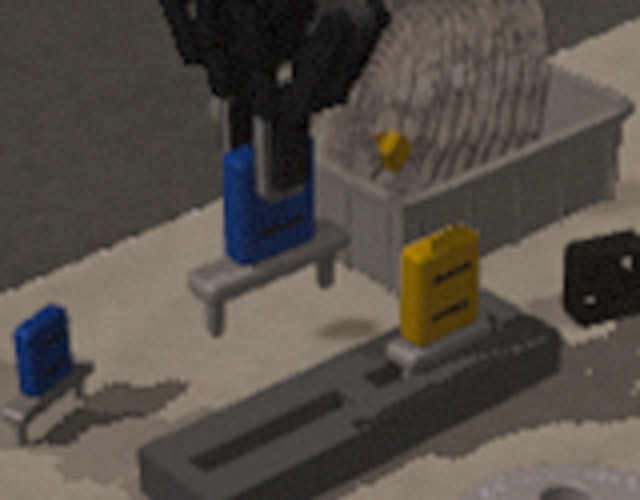

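Lifted and level, with both prongs clear of the rest (crop 214,320 and 325,270); the yellow spanner is undisturbed. Next, hover over the holes.

Run:
```python
from h import *
from rig import ctrl, vision
a=np.radians(48.7); p=np.array([.515,.0372])
ctrl.servo_line([*p,.12],max_speed=.12,frame=rot(a))
ctrl.servo_line([*p,.097],max_speed=.08)
o=ctrl.observe(); print(o["time"],o["finger_gap"],o["tcp_pos"],o["ft_force"])
for n in("scene","top"):
    c=vision.capture(n); np.savez(f"pics/h_{n}.npz",**c)
    if n=="scene": A=cv2.resize(c["img"][170:300,230:350,::-1],None,fx=4,fy=4,interpolation=2)
    else: B=cv2.resize(c["img"][150:250,260:340,::-1],None,fx=4,fy=4,interpolation=2)
im=np.zeros((520,800,3),np.uint8); im[:520,:480]=A; im[:400,480:]=B; cv2.imwrite("pics/h.png",im)
```

```text
7.9917 0.014156239650502996 [0.51462782 0.0373406  0.09656092] [ 0.03678146 -0.21858432 -2.51478725]
```

View pics/h.png

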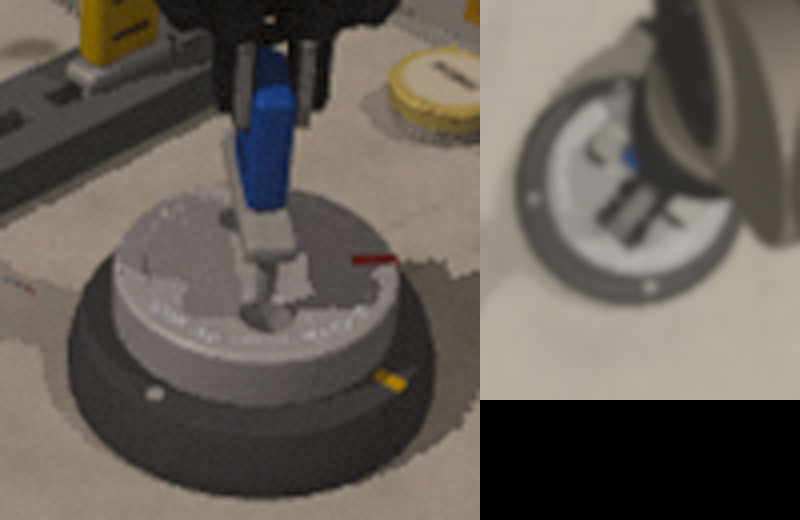

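The near prong tip is at crop (260,297) and its hole's rim is centred at about (268,317). I'll compare them in the scene camera's own frame.

Run:
```python
from h import *
c=dict(np.load("pics/h_scene.npz"))
f=lambda x,y:(230+x/4-.4,170+y/4-.4)
tip=cast(c,f(260,297),.0644)[0]; hole=cast(c,f(268,317),.0545)[0]
print("tip",tip.round(4),"hole",hole.round(4),"hole-tip",(hole-tip)[:2].round(4))
a=np.radians(48.7); u=np.array([np.cos(a),np.sin(a)]); 
print("along,perp",(hole-tip)[:2]@u,(hole-tip)[:2]@[-u[1],u[0]])
S=dict(np.load("pics/scene0.npz")); print("expected hole by avg, scene frame", (np.array([.515,.0372])-.0026-.03*u))
```

```text
tip [0.4924 0.0173 0.0644] hole [0.4951 0.015  0.0545] hole-tip [ 0.0027 -0.0023]
along,perp 7.009021685689231e-05 -0.0035726742976415525
expected hole by avg, scene frame [0.49259995 0.01206208]
```

Run:
```python
from h import *
from rig import ctrl, vision
p=np.array([.517,.0355])
f0=ctrl.observe()["ft_force"][2]
ctrl.servo_line([*p,.085],max_speed=.06)
for z in (.079,.074,.070,.068,.067,.066,.065,.064,.063):
    ctrl.servo_line([*p,z],max_speed=.05)
    o=ctrl.observe(); d=o["ft_force"]-np.array([0,0,f0]); print(z,o["tcp_pos"].round(4),d.round(1),o["ft_torque"].round(2))
    if d[2]>12: break
print(o["time"],o["finger_gap"])
c=vision.capture("scene"); np.savez("pics/i.npz",**c); cv2.imwrite("pics/i.png",cv2.resize(c["img"][170:300,230:350,::-1],None,fx=4,fy=4,interpolation=2))
```

```text
0.079 [0.5167 0.0355 0.0786] [0.2 0.3 0.4] [-0.01  0.04  0.05]
0.074 [0.5167 0.0354 0.0737] [ 0.4 -0.7  1.6] [ 0.01 -0.02 -0.01]
0.07 [0.5168 0.0355 0.0697] [0.3 0.2 0.8] [-0.05  0.03 -0.03]
0.068 [0.5169 0.0355 0.0679] [ 0.2 -0.1  0.4] [ 0.    0.01 -0.01]
0.067 [0.517  0.0355 0.067 ] [-0.1  0.6  0.2] [0.   0.01 0.02]
0.066 [0.5172 0.0355 0.0666] [-2.9 -0.6  7.3] [-0.06  0.5   0.03]
0.065 [0.5172 0.0356 0.0666] [-4.4 -1.8 17.1] [-0.12  1.23  0.05]
10.2167 0.014582133900864165
```

View pics/i.png

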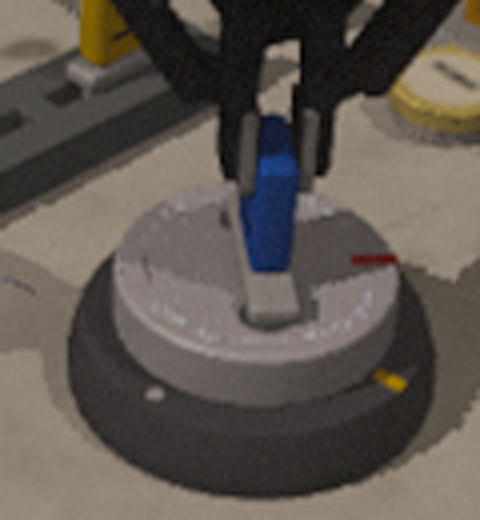

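Seated: the TCP stopped at 0.0666 as predicted and force rose, and the picture shows the crossbar flat on the ring face (270,295). Now turning clockwise.

```bash
cat >> h.py <<'E'
def gap(c,C=(.5145,.037)):
    h=hsv(c); C=np.array(C); r=[]
    for lo,hi,z in (((0,120,60),(6,255,255),.0545),((14,110,60),(32,255,255),.0305)):
        b=[x for x in blobs(cv2.inRange(h,lo,hi),(240,205,345,295))]
        if not b: r.append(np.nan); continue
        w=cast(c,b[0][1],z)[0,:2]-C; r.append(np.arctan2(w[1],w[0])); print("blob",b[0][0],b[0][1].round(1),w.round(4))
    print("red,yellow,gap rad",np.round(r,3),round(r[0]-r[1],3)); return r[0]-r[1]
E
python3 - <<'E'
from h import *
from rig import ctrl, vision
gap(dict(np.load("pics/i.npz")))
p=[.5172,.0356,.0663]
for d in (10,20,30,40,45):
    ctrl.servo_line(p,max_speed=.05,frame=rot(np.radians(48.7-d)))
    o=ctrl.observe(); print(d,round(o["time"],2),o["tcp_pos"].round(4),o["ft_force"].round(1),o["ft_torque"].round(2))
    if np.linalg.norm(o["ft_force"])>50: break
    if d>=20: c=vision.capture("scene"); gap(c)
cv2.imwrite("pics/j.png",cv2.resize(c["img"][170:300,230:350,::-1],None,fx=4,fy=4,interpolation=2))
E
```

```text
blob 20 [322.7 234.5] [ 0.0361 -0.0279]
blob 33 [327.  264.6] [ 0.0082 -0.0609]
red,yellow,gap rad [-0.658 -1.436] 0.779
10 10.59 [0.5171 0.0363 0.0667] [-4.2  2.3  5.2] [ 0.68  0.78 -0.07]
20 10.92 [0.5167 0.0362 0.0667] [-4.7  1.5  8.6] [0.6  1.   0.04]
blob 24 [323.8 238. ] [ 0.0304 -0.0345]
blob 33 [327.2 264.7] [ 0.0082 -0.0613]
red,yellow,gap rad [-0.849 -1.438] 0.59
30 11.29 [0.5163 0.0362 0.0666] [-5.6  1.6  9.6] [0.65 1.33 0.04]
blob 25 [323.4 241.4] [ 0.0234 -0.0394]
blob 34 [327.1 264.7] [ 0.0081 -0.0611]
red,yellow,gap rad [-1.036 -1.439] 0.403
40 11.67 [0.5159 0.0364 0.0666] [-6.9  2.3 11.3] [0.78 1.61 0.09]
blob 31 [322.9 245.4] [ 0.0153 -0.0448]
blob 34 [327.1 264.7] [ 0.0081 -0.0611]
red,yellow,gap rad [-1.242 -1.439] 0.197
45 11.97 [0.5158 0.0367 0.0667] [-7.5  3.  11.4] [ 0.92  1.65 -0.01]
blob 25 [321. 246.] [ 0.0121 -0.0437]
blob 34 [327.1 264.7] [ 0.0081 -0.0611]
red,yellow,gap rad [-1.3   -1.439] 0.138
```

View pics/j.png

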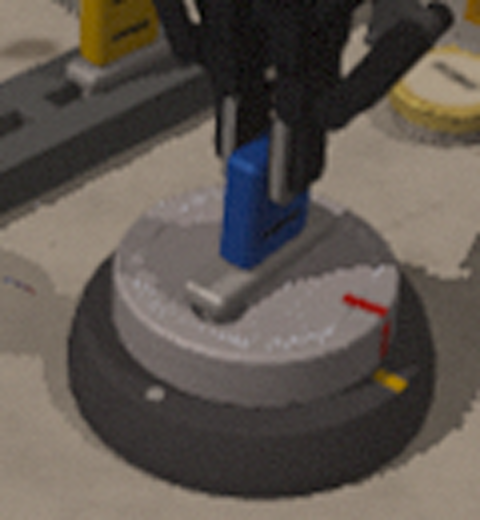

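The red mark is nearly at the line: its top bar runs (345,297)–(386,313), its rim stripe goes down to (385,357), and the yellow line runs (376,376)–(405,388). Computing the angles from these points.

Run:
```python
from h import *
c=dict(np.load("pics/i.npz")); f=lambda x,y:(230+x/4-.4,170+y/4-.4)
for C in ((.5145,.037),(.5133,.0350)):
  for n,x,y,z in (("top in",345,297,.0545),("top out",386,313,.0545),("rim low",385,357,.0325),("yel in",376,376,.0305),("yel out",405,388,.0305)):
    w=cast(c,f(x,y),z)[0,:2]-C; print(n,w.round(4),np.hypot(*w).round(4),np.arctan2(w[1],w[0]).round(3))
```

```text
top in [ 0.0105 -0.0349] 0.0365 -1.278
top out [ 0.0142 -0.0518] 0.0537 -1.304
rim low [ 0.0154 -0.0528] 0.055 -1.286
yel in [ 0.0063 -0.0559] 0.0562 -1.459
yel out [ 0.0087 -0.0678] 0.0684 -1.443
top in [ 0.0117 -0.0329] 0.035 -1.228
top out [ 0.0154 -0.0498] 0.0521 -1.271
rim low [ 0.0166 -0.0508] 0.0535 -1.254
yel in [ 0.0075 -0.0539] 0.0544 -1.433
yel out [ 0.0099 -0.0658] 0.0666 -1.421
```

Run:
```python
from h import *
from rig import ctrl, vision
ctrl.servo_line([.5165,.036,.0663],max_speed=.05,frame=rot(np.radians(48.7-53.5))); ctrl.hold(.3)
o=ctrl.observe(); print(o["time"],o["tcp_rot"][:,1],o["ft_force"].round(1),o["ft_torque"].round(2))
c=vision.capture("scene"); gap(c)
h=hsv(c)
px=blobs(cv2.inRange(h,(0,120,60),(6,255,255))|cv2.inRange(h,(174,120,60),(180,255,255)),(300,225,345,275))
for b in px[:3]: print(b[0],b[2][b[2][:,1].argsort()].tolist())
cv2.imwrite("pics/k.png",cv2.resize(c["img"][205:285,260:350,::-1],None,fx=7,fy=7,interpolation=2))
```

```text
12.6167 [0.07889316 0.99688215 0.00136167] [-6.3  3.9  8.9] [1.09 1.3  0.07]
blob 25 [319.1 248. ] [ 0.0063 -0.0446]
blob 35 [327.1 264.6] [ 0.0082 -0.061 ]
red,yellow,gap rad [-1.43  -1.437] 0.007
26 [[315, 245], [314, 246], [315, 246], [316, 246], [317, 246], [318, 246], [315, 247], [316, 247], [317, 247], [318, 247], [319, 247], [317, 248], [318, 248], [319, 248], [320, 248], [321, 248], [319, 249], [320, 249], [321, 249], [322, 249], [323, 249], [321, 250], [322, 250], [323, 250], [324, 250], [323, 251]]
17 [[324, 253], [325, 253], [323, 254], [324, 254], [323, 255], [324, 255], [323, 256], [324, 256], [323, 257], [324, 257], [323, 258], [324, 258], [323, 259], [324, 259], [323, 260], [324, 260], [323, 261]]
```

View pics/k.png

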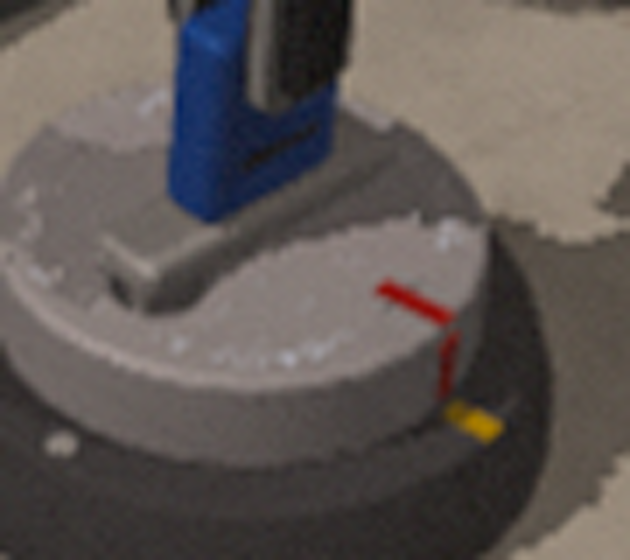

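The rim stripe (447,395) now meets the inner end of the yellow line (450,408), with a gap of about 0.01 rad. Releasing and retreating.

Run:
```python
from h import *
from rig import ctrl, vision
o=ctrl.observe(); p=np.array(o["tcp_pos"])
ctrl.servo_line([p[0],p[1],.0668],max_speed=.05)
ctrl.move_gripper(.045)
ctrl.servo_line([p[0],p[1],.20],max_speed=.12); ctrl.hold(.3)
o=ctrl.observe(); print(o["time"],o["ft_force"].round(1))
c=vision.capture("scene"); gap(c)
cv2.imwrite("pics/l.png",cv2.resize(c["img"][130:290,190:350,::-1],None,fx=3.7,fy=3.7,interpolation=2))
```

```text
14.875 [ 0.2 -0.3 -1. ]
blob 26 [319.  247.9] [ 0.0063 -0.0444]
blob 33 [327.2 264.7] [ 0.0082 -0.0613]
red,yellow,gap rad [-1.429 -1.438] 0.01
```

View pics/l.png

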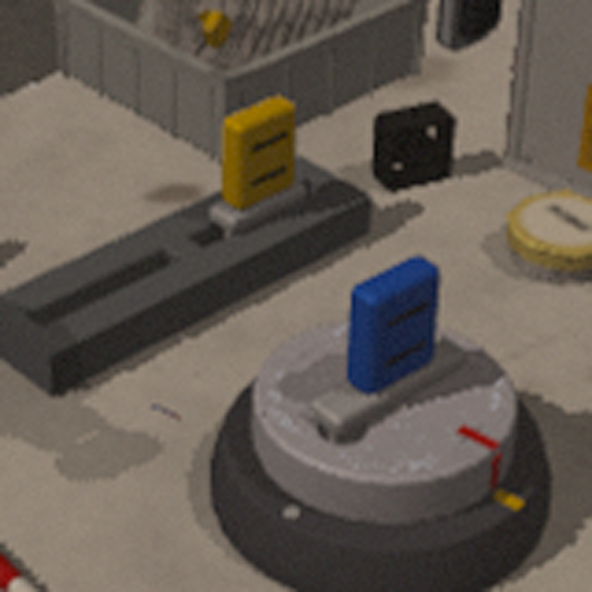

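The spanner stands seated in the ring (390,330), the red mark (495,480) meets the yellow line (508,498), the yellow spanner is still in its rest (258,155), and the gripper is clear. Handing in.

```bash
python3 -c "
from rig import ctrl
print(ctrl.hand_in())"
```

```text
the job is handed in; nothing more can be done
None
```

I've handed the job in at about 15 s: the wide blue spanner stands fully seated in the lock ring, the red mark is within about 0.01 rad of the yellow line by camera, and the yellow spanner is still in its rest; no verdict came back.

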